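# Clear the rejected mallet heads and gang up the good ones

## Task

Five beech mallet heads have come off the saw onto the run-off table. Slide the two with red crosses off the open edge right into the offcut tray and flip the fence stop down onto the table; then slide the three good heads along against the stop, side by side with no gaps, square across the table, ready to be sanded together. Slide the heads, never lift them, keep the good ones on the table, and leave the tools on the bench alone.

Things in the scene. Friction and masses are not known exactly. Their poses are not given: they have to be found in the camera images.
- runoff: Run-off table fixed on the bench: grey bed 240 mm deep (its x) by 660 mm long (its y), 80 mm above the bench. Origin on the bench under the bed's centre; x points across the bed to the open edge (x = +120 mm), y along the fence. The heads lie in a row along y, 20 mm or more apart, 40 mm or more from the fence.
- flip_stop (a joint): Angle of the flip stop, rad: 0 = down, bar level across the bed, 10 mm above it; grows as the bar swings up and back over the fence, to 2.2. Its pin lies along the run-off y axis at x = -110, y = -250 mm, 140 mm above the bench. It starts leaning back at about 2.0 to 2.2; pushed with 1 to 2 N towards the open-edge side past 1.6 it falls down by itself within 2 s, damped.
- fence_top (a point): Middle of the top of the aluminium fence along the robot's edge of the bed: 20 mm thick (run-off x from -120 to -100 mm), 660 mm long, top 120 mm above the bench, 40 mm above the bed.
- stop_tip (a point): Middle of the red free end of the flip-stop bar, about 190 mm from the pin (bar 175 mm long, 34 mm deep, 16 mm thick, aluminium with red end). With the stop up it stands about 0.32 m above the bench.
- stop_face (a point): Fixed point on the bed, mid-depth (run-off x = 0, y = -242 mm, z = 80 mm): where the flip stop's bearing face, which looks to the run-off table's +y, stands when the stop is down. The bar then covers run-off x from -95 to +80 mm.
- tray: Open plywood offcut tray fixed on the bench along the open edge: 250 mm (its x, away from the robot) by 620 mm (its y, along the edge) outside, floor and walls 9 mm thick. Walls 66 mm high; on the run-off side only a 24 mm lip, tucked about 25 mm under the bed, so that heads pushed right over the edge drop in. Origin at the centre of its underside, on the bench.
- reject_1: Rejected beech mallet head, marked with red crayon crosses on its top and ends. 140 x 60 x 45 mm (along its own x, y, z), about 0.24 kg (varies), origin at the centre of its underside; lies flat, long side roughly across the run-off table, with a through mortise 36 x 16 mm in the middle of the top. 
- reject_2: Rejected beech mallet head, marked with red crayon crosses on its top and ends. 140 x 60 x 45 mm (along its own x, y, z), about 0.24 kg (varies), origin at the centre of its underside; lies flat, long side roughly across the run-off table, with a through mortise 36 x 16 mm in the middle of the top. 
- good_1: Good beech mallet head, no red on it. 140 x 60 x 45 mm (along its own x, y, z), about 0.24 kg (varies), origin at the centre of its underside; lies flat, long side roughly across the run-off table, with a through mortise 36 x 16 mm in the middle of the top. 
- good_2: Good beech mallet head, no red on it. 140 x 60 x 45 mm (along its own x, y, z), about 0.24 kg (varies), origin at the centre of its underside; lies flat, long side roughly across the run-off table, with a through mortise 36 x 16 mm in the middle of the top. 
- good_3: Good beech mallet head, no red on it. 140 x 60 x 45 mm (along its own x, y, z), about 0.24 kg (varies), origin at the centre of its underside; lies flat, long side roughly across the run-off table, with a through mortise 36 x 16 mm in the middle of the top. 
- sander: Teal hand sander standing on its round pad on the bench beyond the right end of the run-off table, 145 mm high, pad 130 mm across, handle to one side; leave alone. Origin under its pad's centre.
- oil_tin: White and dark oil tin, 100 x 60 x 155 mm, upright on the bench to the right; leave alone. Origin at the centre of its underside.
- clamp: Blue quick clamp, 300 mm long, lying on the bench beyond the left end of the run-off table; leave alone. Origin near the middle of its bar, at the bench.
Things that resemble listed ones, but are neither listed nor needed, are in the scene too. Leave any pink look-alike of the good_2 alone. What is shaped like the reject_2 but purple is not meant.

How it is judged:
On the way, in this order (a step that is already met when the one before it is completed fails the run):
1. both red-crossed heads lie in the offcut tray, clear of the run-off table, and the flip stop is down (x of reject_1 in the frame of tray between -0.09 and 0.112 m and y of reject_1 in the frame of tray between -0.3 and 0.3 m and z of reject_1 in the frame of tray between 0 and 0.07 m and contact force between each of reject_1, reject_2 and runoff below 0.1 N and x of reject_2 in the frame of tray between -0.09 and 0.112 m and y of reject_2 in the frame of tray between -0.3 and 0.3 m and z of reject_2 in the frame of tray between 0 and 0.07 m and value of joint flip_stop below 0.06 rad), for 0.2 s.
2. the three good heads stand closed up against the stop (y of good_1 in the frame of runoff between -0.217 and -0.082 m and x of good_1 in the frame of runoff between -0.035 and 0.075 m and angle between each of good_1, good_2, good_3's own z axis and vertical below 0.05 rad and z of good_1 in the frame of runoff between 0.074 and 0.086 m and angle between the x axis of each of good_1, good_2, good_3 and the x axis of runoff, either way round below 0.09 rad and y of good_2 in the frame of runoff between -0.217 and -0.082 m and x of good_2 in the frame of runoff between -0.035 and 0.075 m and z of good_2 in the frame of runoff between 0.074 and 0.086 m and y of good_3 in the frame of runoff between -0.217 and -0.082 m and x of good_3 in the frame of runoff between -0.035 and 0.075 m and z of good_3 in the frame of runoff between 0.074 and 0.086 m and value of joint flip_stop below 0.06 rad), for 0.2 s.
At the end, for the whole second after the job is handed in: Both red-crossed heads lie in the tray, off the run-off table; stop down (within 0.06 rad); the three good heads flat on the bed in a closed row against the stop (gaps 10 mm in all), square within 5 degrees, centres at run-off x from -35 to +75 mm; all at rest (all of step 2 and x of reject_1 in the frame of tray between -0.09 and 0.112 m and y of reject_1 in the frame of tray between -0.3 and 0.3 m and z of reject_1 in the frame of tray between 0 and 0.07 m and contact force between each of reject_1, reject_2 and runoff below 0.1 N and x of reject_2 in the frame of tray between -0.09 and 0.112 m and y of reject_2 in the frame of tray between -0.3 and 0.3 m and z of reject_2 in the frame of tray between 0 and 0.07 m and linear speed of each of reject_1, reject_2, good_1, good_2, good_3 below 0.02 m/s); the robot touches nothing.
It fails at once if a mallet head is lifted more than 30 mm off the bed (height (world z) of any of reject_1, reject_2, good_1, good_2, good_3 above 0.11 m).
It fails at once if a good mallet head leaves the bed (height (world z) of any of good_1, good_2, good_3 below 0.06 m).
It fails at once if a tool on the bench is knocked out of its place (more than 30 mm) (distance of any of sander, oil_tin, clamp from where it was at the start of the episode above 0.03 m).
It also fails if it takes over 69 s, if anything falls off the work surface, if the arm or the gripper's body presses on something with over 40 N, if the wrist force passes 120 N, or if a joint passes its speed limit or range.

## Robot

A 6-joint arm with a two-finger parallel gripper is mounted at the origin on the work surface. World frame = base frame: x ahead of the robot, y to its left, z up, the work surface at z = 0. Lengths are in m, angles in rad, forces in N, time in s.
With the tool pointing down it reaches from about 0.3 to 0.875 m from the base axis. Payload 4.2 kg.
Tool frame: the origin (TCP) lies at the very end of the fingers, on their centre line; the grasp point (between the pads) lies 19 mm behind it; z points along the fingers, y is the direction in which the jaws open and shut (so a half turn about z gives the same grasp; the last joint's range is limited). The gripper opens to 85 mm and grips with 20 to 120 N. Pads are 22 mm wide; open, the fingers measure 114 mm over their backs; the gripper's body (76 mm by 85 mm) begins 54 mm behind the grasp point. The pads swing forward as they close: fully open they stand 13 mm farther back than shut.
Start: joints at [1.091, 0.32, 1.565, -0, 1.257, -0.02], TCP at [0.255, 0.515, 0.231] pointing down, gripper open.
Joint ranges: [-3.11, 3.11], [-0.84, 2.01], [0.21, 2.61], [-1.34, 4.49], [0.05, 2.63], [-2.56, 2.56]. Speed limits (rad/s): [2.57, 2.57, 3.14, 3.14, 3.14, 3.14].

## Interface

Orientations are given as a 3x3 rotation matrix whose columns are the frame's x, y, z axes.
In Python, from station import robot gives the robot as it stands.
- The arm moves only by the tool drive_tool, never from a script. Its argument "steps" is text: rows parted by semicolons, each of 5 numbers parted by spaces: the gripper command: -1 is shut, 1 is fully open, values between are in proportion, then the shift along the world's x, y, z in cm, then the turn about the world's z in units of 5 degrees (1.0 is 5 degrees). In form: fingers x y z turn; .... A call has exactly 8 rows; each row is the pose to reach, as a shift and turn from the pose commanded when the call began; what a row does not reach only later rows make up. A row lasts 1/10 s, in which the tool goes at most 50 mm and 8.59 degrees, less where a joint would pass 70% of its speed; a pose out of reach is approached as far as the arm can. A call with a gripper value outside its range is refused whole. The fingers move at their own pace and stop on an object; "force" is the grip in N (left out, the last holds). Time passes only in rows, so rows that repeat a pose let the fingers close, or fill a call up. It gives the time, the measured TCP pose, the force and the opening at its end, in the units of the state.
- robot.sense(): the state, without advancing time (a new reading comes with each control period).
- robot.get_image(name): name is "scene" or "top" or "wrist"; returns the picture (480x640x3 uint8, red, green, blue); there is no depth.
- robot.camera_params(name): a dict with "intrinsics" (3x3 intrinsics, pixels), "position" and "orientation" of the camera in the world. Camera axes: x right, y up, looking along -z (the intrinsics and any distortion apply to the point x, -y, -z); pixel columns grow to the right and rows downward; lengths in m; the calibration is good to about 2 mm. A picture is of the moment at which its call begins: read the wrist's pose just before it. camera_params takes no time and is no camera call; for the wrist camera it gives the pose at the moment of the call.
- robot.close_job(): hands the job in, once; it reports no verdict.
The state is a dict: "t": time; "joints": joint angles; "qvel": joint speeds; "effort": joint torques, N m; "ee_pos": TCP position; "eef_rot": TCP orientation; "contact_force": force on the tool from outside, world axes, zero at the start; "torque": the same for the moment, N m; "grip_width": finger opening in m.
Only numpy, scipy, OpenCV 4.12 (cv2) and the standard library are available. Lean on these libraries where they do the work, as an engineer would, in place of code of your own. Each camera call takes 0.05 s, during which the arm holds its last target.

## Working session

There is one attempt and no reset: what is moved stays moved. The work goes in short steps, Python scripts to look and compute and a tool call to move; the robot and the scene stay as the last step left them, time stands still between calls to the robot, and variables do not carry over. Pictures are saved under pics/ and viewed, and the job is handed in when it is done.

Besides the shell and the picture viewer there is one more tool, called after ">>>" by a JSON object that holds its "name" and its "arguments", one argument or row to a line. drive_tool: Moves the arm, as the interface text tells. Its arguments: {"type":"object","properties":{"steps":{"type":"string"},"force":{"type":"number"}},"required":["steps"]}

```bash
ls; mkdir -p pics
python3 - <<'E'
from station import robot
import cv2
s=robot.sense();print(s['t'],s['ee_pos'],s['eef_rot'],s['grip_width'])
for n in ['scene','top']:
    im=robot.get_image(n);cv2.imwrite(f'pics/{n}0.png',im[:,:,::-1])
    p=robot.camera_params(n);print(n,p)
E
```

```text
pics
0.0 [0.25496073 0.51485564 0.23047727] [[-8.96111652e-01  4.43827889e-01 -8.44139763e-04]
 [ 4.43828688e-01  8.96110268e-01 -1.57553937e-03]
 [ 5.71739946e-05 -1.78651263e-03 -9.99998403e-01]] 0.0852552132268201
scene {'intrinsics': array([[469.74742767,   0.        , 315.43407599],
       [  0.        , 469.74742767, 244.96635581],
       [  0.        ,   0.        ,   1.        ]]), 'position': array([ 0.87844041, -0.62577484,  1.0268528 ]), 'orientation': array([[ 0.86837715, -0.38764933,  0.30927192],
       [ 0.49588587,  0.68417025, -0.53479741],
       [-0.00428079,  0.61776943,  0.78634764]])}
top {'intrinsics': array([[462.37499962,   0.        , 324.6708875 ],
       [  0.        , 462.37499962, 241.57745841],
       [  0.        ,   0.        ,   1.        ]]), 'position': array([0.33424187, 0.00449281, 1.21404546]), 'orientation': array([[ 0.01377199,  0.98655238, -0.16286418],
       [-0.99989217,  0.01275766, -0.00727233],
       [-0.00509677,  0.16294677,  0.9866217 ]])}
```

View pics/scene0.png

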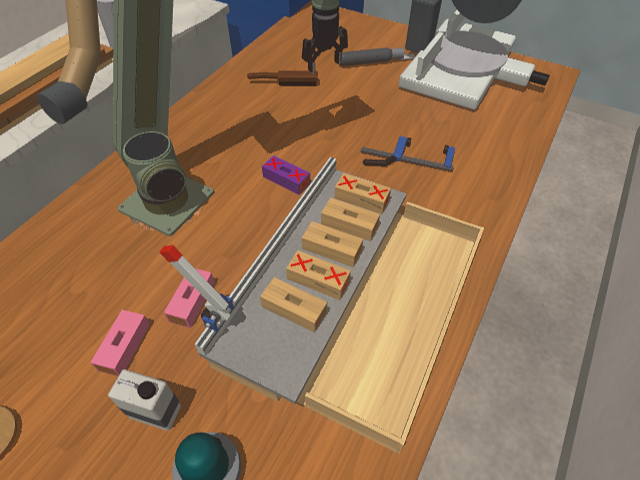

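View pics/top0.png

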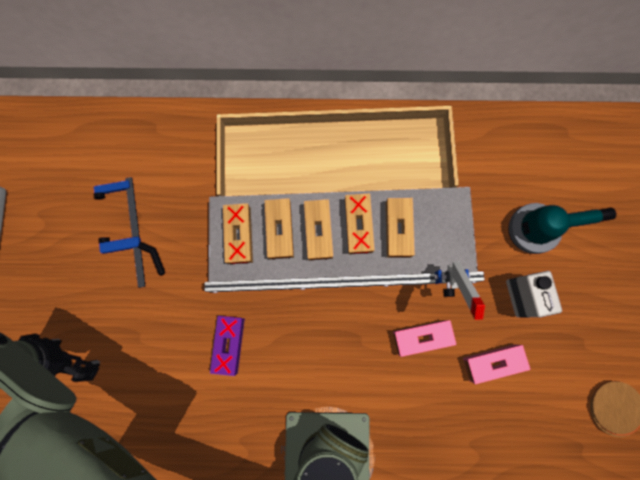

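The top view shows the heads in a row on the grey bed. What could be mistaken for what, by top pixel:
- **Beech with red crosses, the rejects:** (236,233) and (360,223).
- **Plain beech, the good heads:** (278,228), (317,228) and (400,226).
- **Look-alikes to leave alone:** purple with crosses (227,345), pink (425,338) and (497,364).

The stop's red tip is at (478,309). I'll measure these and check a close crop.

```bash
cat > h.py <<'E'
import numpy as np,cv2
from station import robot
def ray(n,uv,z,p=None):
    p=p or robot.camera_params(n);K=p['intrinsics'];uv=np.atleast_2d(uv).astype(float)
    d=np.c_[(uv[:,0]-K[0,2])/K[0,0],-(uv[:,1]-K[1,2])/K[1,1],-np.ones(len(uv))]@p['orientation'].T
    o=p['position'];return o+d*((z-o[2])/d[:,2])[:,None]
def proj(n,P):
    p=robot.camera_params(n);K=p['intrinsics'];c=(np.atleast_2d(P)-p['position'])@p['orientation']
    return np.c_[K[0,0]*c[:,0]/-c[:,2]+K[0,2],K[1,1]*c[:,1]/c[:,2]+K[1,2]]
def heads(im,n='top',z=0.125,save=None,amin=600,amax=3000):
    hsv=cv2.cvtColor(im,cv2.COLOR_RGB2HSV)
    h,s,v=[hsv[:,:,i].astype(int) for i in range(3)]
    return hsv
E
python3 - <<'E'
from h import *
im=cv2.cvtColor(cv2.imread('pics/top0.png'),cv2.COLOR_BGR2RGB)
hsv=cv2.cvtColor(im,cv2.COLOR_RGB2HSV)
for u,v in [(278,210),(278,257),(317,210),(240,250),(300,240),(430,220),(300,150),(236,214),(210,240)]: print((u,v),hsv[v,u])
c=cv2.resize(im[180:300,195:495],None,fx=2.6,fy=2.6,interpolation=cv2.INTER_CUBIC)
cv2.imwrite('pics/crop0.png',c[:,:,::-1])
E
```

```text
(278, 210) [ 17 146 201]
(278, 257) [ 13 163 100]
(317, 210) [ 17 144 204]
(240, 250) [ 12 170 216]
(300, 240) [  0  14 130]
(430, 220) [  5  11 139]
(300, 150) [ 17 126 215]
(236, 214) [  0 255 233]
(210, 240) [  3  19 131]
```

View pics/crop0.png

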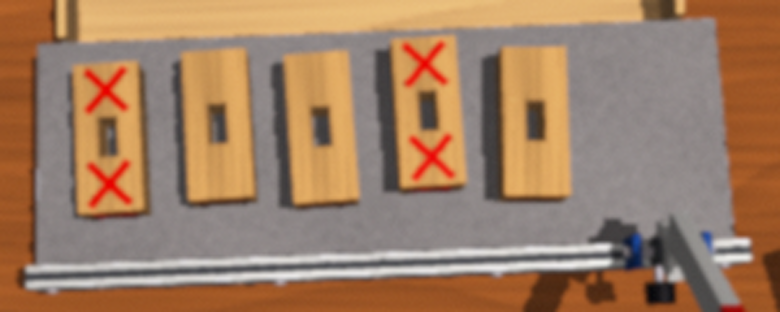

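The crop confirms it: the 1st and 4th heads from the left carry red crosses, and the 2nd, 3rd and 5th are plain beech. The bed's far corners sit at about top pixels (210,196) and (471,187).

```bash
cat >> h.py <<'E'
def find(im,bedpoly=None,n='top',p=None,vmin=150):
    hsv=cv2.cvtColor(im,cv2.COLOR_RGB2HSV)
    m=((hsv[:,:,1]>85)&(hsv[:,:,2]>vmin)).astype(np.uint8)*255
    if bedpoly is not None:
        b=np.zeros_like(m);cv2.fillPoly(b,[np.int32(bedpoly)],255);m&=b
    m=cv2.morphologyEx(m,cv2.MORPH_OPEN,np.ones((3,3),np.uint8))
    out=[]
    for c in cv2.findContours(m,cv2.RETR_EXTERNAL,cv2.CHAIN_APPROX_NONE)[0]:
        if cv2.contourArea(c)<500: continue
        w=ray(n,c[:,0,:],0.125,p)[:,:2]
        (cx,cy),(a,bb),ang=cv2.minAreaRect((w*1000).astype(np.float32))
        if a<bb: a,bb,ang=bb,a,ang+90
        u=c[:,0,:].mean(0);x,y,ww,hh=cv2.boundingRect(c)
        red=((hsv[y:y+hh,x:x+ww,1]>220)).sum()
        out.append((round(cx,1),round(cy,1),round(a,1),round(bb,1),round((ang+90)%180-90,1),int(red),u.round(0)))
    return out
E
python3 - <<'E'
from h import *
im=cv2.cvtColor(cv2.imread('pics/top0.png'),cv2.COLOR_BGR2RGB)
print(ray('top',[(209.6,196.5),(470.8,186.9)],0.08))
print('fence top',ray('top',[(205.5,287),(483.5,276)],0.12))
print('tip',ray('top',[(478,309)],0.32), 'tray',ray('top',[(217,116),(452,108)],0.066))
ex=im.copy()
for r in find(im,[(211,194),(470,188),(474,268),(211,280)]): print(r)
E
```

```text
[[ 0.63325258  0.30554076  0.08      ]
 [ 0.66648635 -0.35507425  0.08      ]]
fence top [[ 0.40241869  0.29264383  0.12      ]
 [ 0.43719317 -0.36417633  0.12      ]]
tip [[ 0.35506683 -0.28363445  0.32      ]] tray [[ 0.8558223   0.30160654  0.066     ]
 [ 0.88531536 -0.31809061  0.066     ]]
(534.4, 224.9, 140.9, 61.6, 4.5, 140, array([236., 232.]))
(546.9, 28.7, 141.1, 61.0, 4.7, 0, array([318., 228.]))
(553.7, -169.2, 139.5, 60.5, 0.9, 0, array([401., 226.]))
(548.2, 124.0, 140.7, 61.6, 4.8, 0, array([278., 227.]))
(562.3, -70.0, 141.8, 61.1, 4.2, 115, array([359., 223.]))
```

>>> {"name": "drive_tool", "arguments": {
  "steps": "-0.53 5 -8 0 1.5; -0.53 8 -12.5 0 3; -0.53 10.5 -17 0 4.5; -0.53 13 -21 0 5.85; -0.53 15.5 -25 0 5.85; -0.53 18.5 -29.5 0 5.85; -0.53 18.5 -29.5 0 5.85; -0.53 18.5 -29.5 0 5.85"
}}

```text
t: 0.9
ee_pos: [0.4425, 0.2158, 0.231]
eef_rot: [[-0.999, -0.044, 0.001], [-0.044, 0.999, -0.002], [-0.001, -0.002, -1.0]]
contact_force: [0.2, 1.2, -0.2]
grip_width: 0.0199
```

```bash
cat > st.py <<'E'
from h import *
s=robot.sense();R=s['eef_rot'];C=np.array([.530,-.0308]);a=np.radians(2.88)
X=np.array([np.cos(a),np.sin(a)]);Y=np.array([-np.sin(a),np.cos(a)])
d=np.array(s['ee_pos'])[:2]-C
print('t',s['t'],'ee',np.round(s['ee_pos'],4),'runoff',round(d@X*1000,1),round(d@Y*1000,1),'jawang',np.degrees(np.arctan2(R[1,1],R[0,1])).round(2),'F',np.round(s['contact_force'],1),'w',round(s['grip_width'],4),'q',np.round(s['joints'],2))
E
python3 st.py
```

```text
t 0.9 ee [0.4425 0.2158 0.231 ] runoff -75.0 250.7 jawang 92.51 F [ 0.2  1.2 -0.2] w 0.0199 q [ 0.43  0.19  1.75 -0.    1.21 -1.18]
```

>>> {"name": "drive_tool", "arguments": {
  "steps": "-0.53 0 0 -1 0; -0.53 0 0 -4 0; -0.53 0 0 -7 0; -0.53 0 0 -10 0; -0.53 0 0 -12 0; -0.53 0 0 -13.5 0; -0.53 0 0 -13.8 0; -0.53 0 0 -13.8 0"
}}

```text
t: 1.7
ee_pos: [0.4391, 0.2212, 0.0926]
eef_rot: [[-0.999, -0.053, -0.002], [-0.053, 0.999, -0.0], [0.002, -0.0, -1.0]]
contact_force: [-0.5, 0.1, -0.1]
grip_width: 0.0203
```

```bash
python3 st.py
python3 - <<'E'
from h import *
cv2.imwrite('pics/s1.png',robot.get_image('scene')[100:330,220:480,::-1].repeat(2,0).repeat(2,1))
E
```

```text
t 1.7 ee [0.4391 0.2212 0.0926] runoff -78.1 256.2 jawang 93.02 F [-0.5  0.1 -0.1] w 0.0203 q [ 0.44  0.33  1.95  0.    0.87 -1.18]
```

View pics/s1.png

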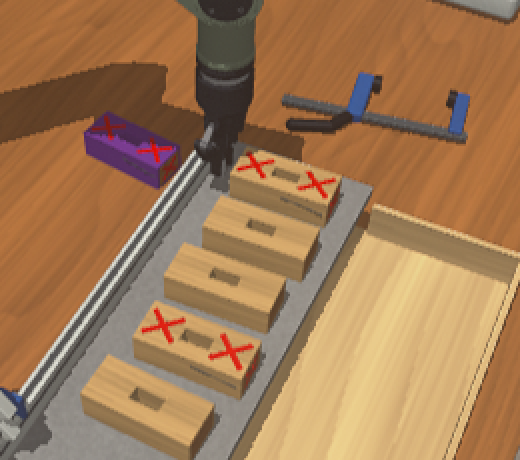

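The fingers stand in the slot between the fence and the crossed head, near crop (222,175). Pushing now.

>>> {"name": "drive_tool", "arguments": {
  "steps": "-0.53 1 0.05 0 0; -0.53 3 0.15 0 0; -0.53 6 0.3 0 0; -0.53 9 0.45 0 0; -0.53 12 0.6 0 0; -0.53 15 0.75 0 0; -0.53 18 0.9 0 0; -0.53 21 1.05 0 0"
}}

```text
t: 2.55
ee_pos: [0.6513, 0.2308, 0.0942]
eef_rot: [[-0.999, -0.05, -0.001], [-0.05, 0.999, 0.0], [0.001, 0.0, -1.0]]
contact_force: [-2.0, 0.1, 1.1]
grip_width: 0.0206
```

>>> {"name": "drive_tool", "arguments": {
  "steps": "-0.53 3 0.15 0 0; -0.53 5.5 0.3 0 0; -0.53 5.5 0.3 0 0; -0.53 5.5 0.3 0 0; -0.53 5.5 0.3 4 0; -0.53 5.5 0.3 9 0; -0.53 5.5 0.3 12 0; -0.53 5.5 0.3 12 0"
}}

```text
t: 3.35
ee_pos: [0.7066, 0.2347, 0.221]
eef_rot: [[-0.999, -0.051, 0.012], [-0.051, 0.999, 0.004], [-0.012, 0.003, -1.0]]
contact_force: [-0.1, -0.3, 0.6]
grip_width: 0.0201
```

```bash
python3 st.py
python3 - <<'E'
from h import *
cv2.imwrite('pics/s2.png',robot.get_image('scene')[:,:,::-1])
E
```

```text
t 3.35 ee [0.7066 0.2347 0.221 ] runoff 189.7 256.3 jawang 92.94 F [-0.1 -0.3  0.6] w 0.0201 q [ 0.31  0.6   1.13  0.    1.4  -1.32]
```

View pics/s2.png

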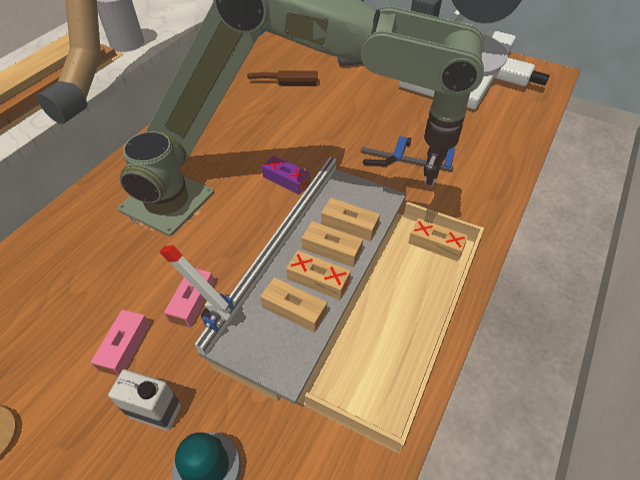

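The first reject lies flat in the tray at (437,237). Next is the second one, at (318,273).

>>> {"name": "drive_tool", "arguments": {
  "steps": "-0.53 -3 -3.8 0 0; -0.53 -6 -7.6 0 0; -0.53 -9 -11.4 0 0; -0.53 -12 -15.2 0 0; -0.53 -15 -19 0 0; -0.53 -18 -22.7 0 0; -0.53 -21 -26.5 0 0; -0.53 -24.6 -30.9 0 0"
}}

```text
t: 4.2
ee_pos: [0.4604, -0.0706, 0.2118]
eef_rot: [[-0.999, -0.052, -0.003], [-0.052, 0.999, 0.0], [0.003, 0.0, -1.0]]
contact_force: [0.7, -1.1, -0.0]
grip_width: 0.02
```

>>> {"name": "drive_tool", "arguments": {
  "steps": "-0.53 0 0 0 0; -0.53 0 0 0 0; -0.53 0 0 -3 0; -0.53 0 0 -6 0; -0.53 0 0 -9 0; -0.53 0 0 -11 0; -0.53 0 0 -12 0; -0.53 0 0 -12 0"
}}

```text
t: 5.0
ee_pos: [0.463, -0.0688, 0.0919]
eef_rot: [[-0.999, -0.052, -0.003], [-0.052, 0.999, 0.001], [0.003, 0.001, -1.0]]
contact_force: [-0.4, 0.2, -0.5]
grip_width: 0.0202
```

```bash
python3 st.py
python3 - <<'E'
from h import *
cv2.imwrite('pics/s3.png',robot.get_image('scene')[100:400,180:480,::-1].repeat(2,0).repeat(2,1))
E
```

```text
t 5.0 ee [ 0.463  -0.0688  0.0919] runoff -68.8 -34.6 jawang 92.99 F [-0.4  0.2 -0.5] w 0.0202 q [-0.17  0.3   2.    0.    0.85 -1.8 ]
```

View pics/s3.png

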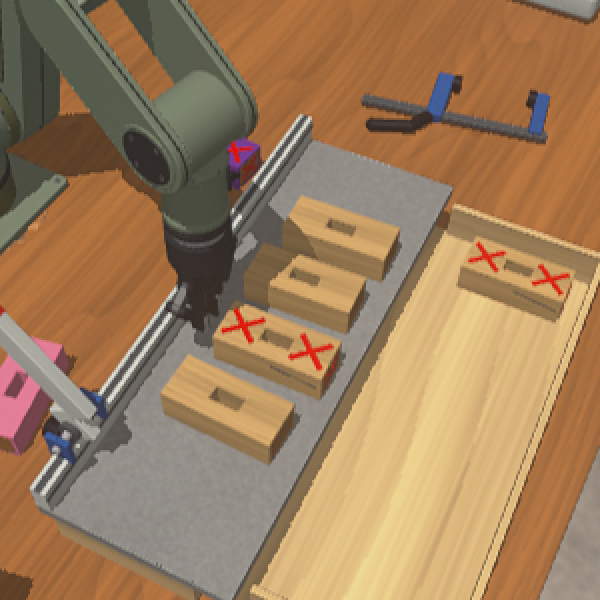

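The fingers stand in front of the second reject, 6 mm off its centre line. I'll correct that, then push.

>>> {"name": "drive_tool", "arguments": {
  "steps": "-0.53 -0.2 -0.6 0 0; -0.53 1 -0.55 0 0; -0.53 3.5 -0.4 0 0; -0.53 6.5 -0.25 0 0; -0.53 9.5 -0.1 0 0; -0.53 12.5 0.05 0 0; -0.53 15.5 0.2 0 0; -0.53 18.5 0.35 0 0"
}}

```text
t: 5.85
ee_pos: [0.6504, -0.0665, 0.0943]
eef_rot: [[-0.999, -0.05, 0.001], [-0.05, 0.999, -0.0], [-0.001, -0.0, -1.0]]
contact_force: [-2.2, 0.3, -0.4]
grip_width: 0.0199
```

>>> {"name": "drive_tool", "arguments": {
  "steps": "-0.53 3 0.15 0 0; -0.53 6 0.3 0 0; -0.53 7.5 0.4 0 0; -0.53 7.5 0.4 0 0; -0.53 7.5 0.4 4 0; -0.53 7.5 0.4 9 0; -0.53 7.5 0.4 14 0; -0.53 7.5 0.4 18 0"
}}

```text
t: 6.65
ee_pos: [0.7234, -0.0626, 0.2777]
eef_rot: [[-0.999, -0.05, 0.004], [-0.05, 0.999, -0.0], [-0.004, -0.0, -1.0]]
contact_force: [-0.2, -0.1, 0.0]
grip_width: 0.0205
```

```bash
python3 st.py
python3 - <<'E'
from h import *
cv2.imwrite('pics/s4.png',robot.get_image('scene')[:,:,::-1])
E
```

```text
t 6.65 ee [ 0.7234 -0.0626  0.2777] runoff 191.5 -41.5 jawang 92.88 F [-0.2 -0.1  0. ] w 0.0205 q [-0.1   0.55  1.08  0.    1.51 -1.72]
```

View pics/s4.png

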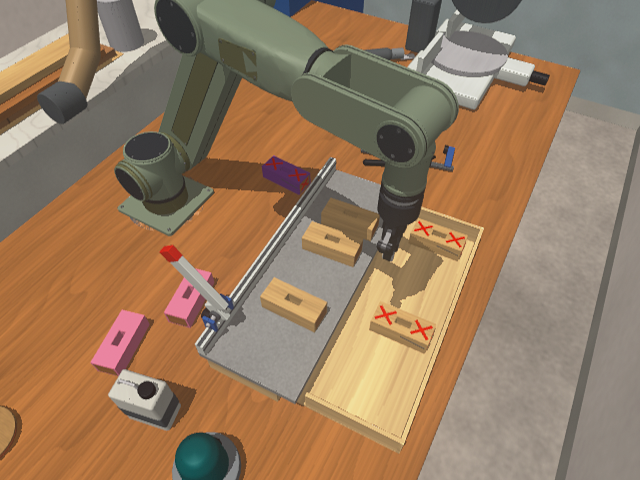

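Both rejects lie flat in the tray, at (437,237) and (403,325). Next is the flip stop: I go round behind its bar on the robot side with the fingers shut.

>>> {"name": "drive_tool", "arguments": {
  "steps": "-1 -4.5 -0.5 0 0; -1 -9 -1 0 0; -1 -13.5 -1.5 0 0; -1 -18 -2 0 0; -1 -23 -2.5 0 0; -1 -28 -3 0 0; -1 -33 -3.5 0 0; -1 -38 -4 0 0"
}}

```text
t: 7.5
ee_pos: [0.3418, -0.1021, 0.2733]
eef_rot: [[-0.999, -0.051, 0.001], [-0.051, 0.999, -0.001], [-0.001, -0.001, -1.0]]
contact_force: [-0.0, -1.1, 0.1]
grip_width: -0.0001
```

```bash
python3 st.py
```

```text
t 7.5 ee [ 0.3418 -0.1021  0.2733] runoff -191.5 -61.8 jawang 92.92 F [-0.  -1.1  0.1] w -0.0001 q [-0.32 -0.06  1.91 -0.    1.29 -1.94]
```

>>> {"name": "drive_tool", "arguments": {
  "steps": "-1 -3 0 0.6 -1.5; -1 -6 -2 0.6 -3; -1 -6 -5 0.6 -4.5; -1 -6 -8 0.6 -6; -1 -6 -11 0.6 -7.5; -1 -6 -14 0.6 -9; -1 -6 -17 0.6 -10.5; -1 -6 -19.2 0.6 -12"
}}

```text
t: 8.3
ee_pos: [0.2838, -0.2957, 0.2795]
eef_rot: [[-0.537, 0.843, 0.001], [0.843, 0.537, -0.001], [-0.001, 0.0, -1.0]]
contact_force: [0.3, 0.5, 0.7]
grip_width: 0.0002
```

>>> {"name": "drive_tool", "arguments": {
  "steps": "-1 0 0 0 -1.5; -1 0 0 0 -3; -1 0 0 0 -4.5; -1 0 0 0 -6; -1 0 0 0 -6; -1 0 0 0 -6; -1 0 0 0 -6; -1 0 0 0 -6"
}}

```text
t: 9.1
ee_pos: [0.2844, -0.2942, 0.2794]
eef_rot: [[-0.052, 0.999, 0.0], [0.999, 0.052, -0.0], [-0.0, 0.0, -1.0]]
contact_force: [0.2, -0.3, 0.1]
grip_width: -0.0003
```

```bash
python3 st.py
python3 - <<'E'
from h import *
a=robot.get_image('scene')[100:400,80:380,::-1].repeat(2,0).repeat(2,1)
cv2.imwrite('pics/s5.png',a)
E
```

```text
t 9.1 ee [ 0.2844 -0.2942  0.2794] runoff -258.5 -250.8 jawang 2.96 F [ 0.2 -0.3  0.1] w -0.0003 q [-0.83  0.02  1.82  0.    1.3  -0.88]
```

View pics/s5.png

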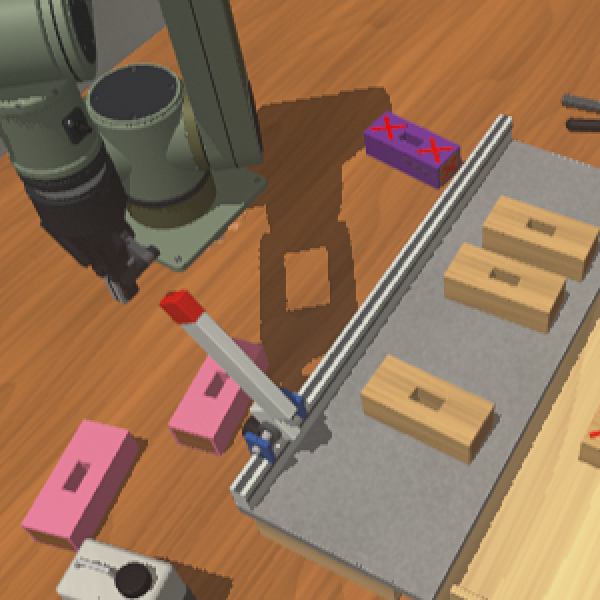

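The shut fingers, at crop (122,290), are in line behind the red tip at (182,305). Now I push towards the open edge.

>>> {"name": "drive_tool", "arguments": {
  "steps": "-1 2 0.1 0 0; -1 4 0.2 0 0; -1 6 0.3 0 0; -1 8 0.4 0 0; -1 10 0.5 0 0; -1 12 0.6 0 0; -1 13.5 0.7 0 0; -1 15 0.75 0 0"
}}

```text
t: 9.95
ee_pos: [0.4408, -0.2873, 0.2901]
eef_rot: [[-0.052, 0.998, 0.022], [0.999, 0.052, -0.008], [-0.009, 0.022, -1.0]]
contact_force: [1.2, 0.9, 11.9]
grip_width: -0.0005
```

```bash
python3 st.py
python3 - <<'E'
from h import *
a=robot.get_image('scene')[100:400,80:380,::-1].repeat(2,0).repeat(2,1)
cv2.imwrite('pics/s6.png',a)
E
```

```text
t 9.95 ee [ 0.4408 -0.2873  0.2901] runoff -102.0 -251.7 jawang 2.99 F [ 1.2  0.9 11.9] w -0.0005 q [-0.6   0.2   1.58  0.01  1.34 -0.66]
```

View pics/s6.png

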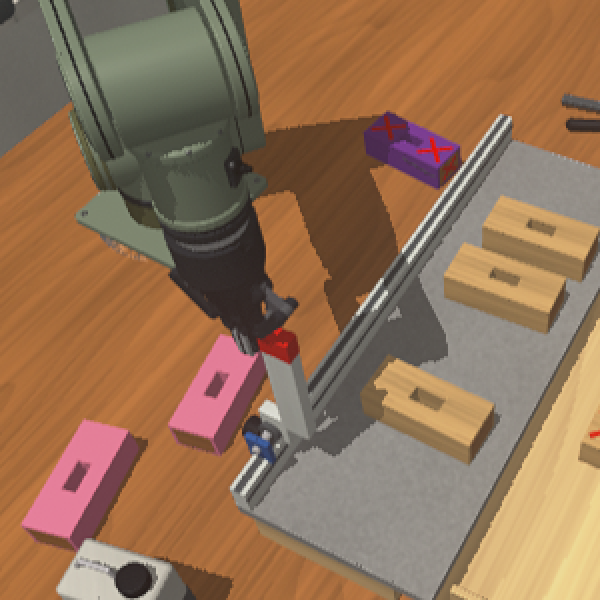

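The bar is nearly upright, but its tip is pressing up on the gripper with 12 N. I'll rise and then push on.

>>> {"name": "drive_tool", "arguments": {
  "steps": "-1 -0.3 0 1.5 0; -1 -0.3 0 2.5 0; -1 0 0 2.5 0; -1 1 0.05 2.5 0; -1 2.5 0.12 2.5 0; -1 4 0.2 2.5 0; -1 5.5 0.27 2.5 0; -1 5.5 0.27 2.5 0"
}}

```text
t: 10.8
ee_pos: [0.4918, -0.2839, 0.3033]
eef_rot: [[-0.052, 0.999, -0.0], [0.999, 0.052, 0.001], [0.001, -0.0, -1.0]]
contact_force: [0.2, 0.3, -1.0]
grip_width: 0.0001
```

```bash
python3 st.py
python3 - <<'E'
from h import *
a=robot.get_image('scene')[100:400,80:380,::-1].repeat(2,0).repeat(2,1)
cv2.imwrite('pics/s7.png',a)
E
```

```text
t 10.8 ee [ 0.4918 -0.2839  0.3033] runoff -50.9 -250.8 jawang 3.0 F [ 0.2  0.3 -1. ] w 0.0001 q [-0.54  0.27  1.45  0.    1.42 -0.6 ]
```

View pics/s7.png

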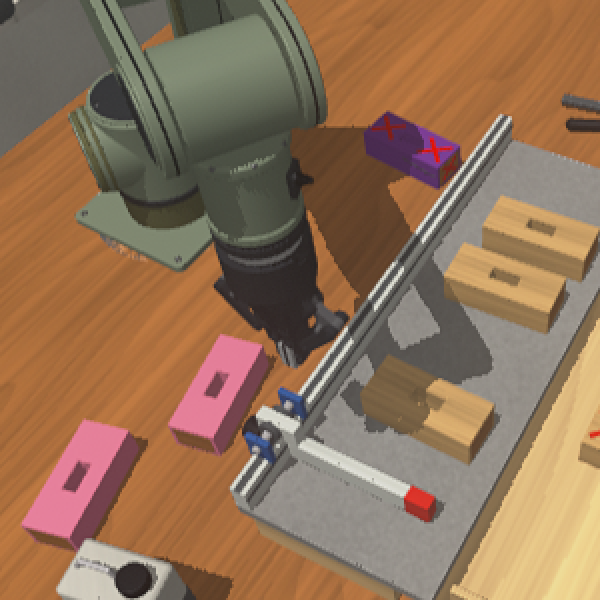

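The stop has swung down. Now I fly to the far (+y) side of the row with the jaws open.

>>> {"name": "drive_tool", "arguments": {
  "steps": "1 0.5 5 0 0; 1 1 10 0 0; 1 1.5 15 0 0; 1 2 20 0 0; 1 2.5 25 0 0; 1 3 30 0 0; 1 3.5 35 0 0; 1 4 39 0 0"
}}

```text
t: 11.65
ee_pos: [0.5289, 0.1081, 0.3046]
eef_rot: [[-0.052, 0.999, 0.0], [0.999, 0.052, 0.0], [0.0, 0.0, -1.0]]
contact_force: [0.6, 0.7, -0.9]
grip_width: 0.0855
```

>>> {"name": "drive_tool", "arguments": {
  "steps": "1 0.5 4 0 0; 1 0.9 7.9 0 0; 1 0.9 7.9 -2 0; 1 0.9 7.9 -5 0; 1 0.9 7.9 -8 0; 1 0.9 7.9 -11 0; 1 0.9 7.9 -11 0; 1 0.9 7.9 -11 0"
}}

```text
t: 12.45
ee_pos: [0.5386, 0.1847, 0.1949]
eef_rot: [[-0.051, 0.999, -0.0], [0.999, 0.051, -0.0], [-0.0, -0.0, -1.0]]
contact_force: [-0.8, 0.4, 0.6]
grip_width: 0.0854
```

```bash
python3 st.py
python3 - <<'E'
from h import *
a=robot.get_image('scene')
cv2.imwrite('pics/s8.png',a[:,:,::-1])
im=robot.get_image('top');cv2.imwrite('pics/t8.png',im[:,:,::-1])
for r in find(im,[(211,194),(470,188),(474,268),(211,280)],vmin=150): print(r)
E
```

```text
t 12.45 ee [0.5386 0.1847 0.1949] runoff 19.4 214.8 jawang 2.9 F [-0.8  0.4  0.6] w 0.0854 q [ 0.31  0.34  1.64 -0.    1.17  0.26]
(546.5, 28.8, 141.8, 61.0, 4.8, 0, array([318., 228.]))
(553.7, -169.0, 139.5, 61.1, 0.9, 0, array([401., 226.]))
(547.9, 123.7, 141.3, 62.5, 4.9, 0, array([279., 227.]))
```

View pics/s8.png

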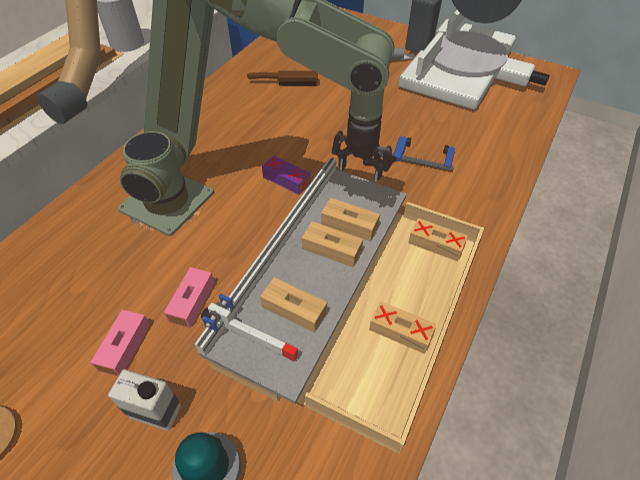

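View pics/t8.png

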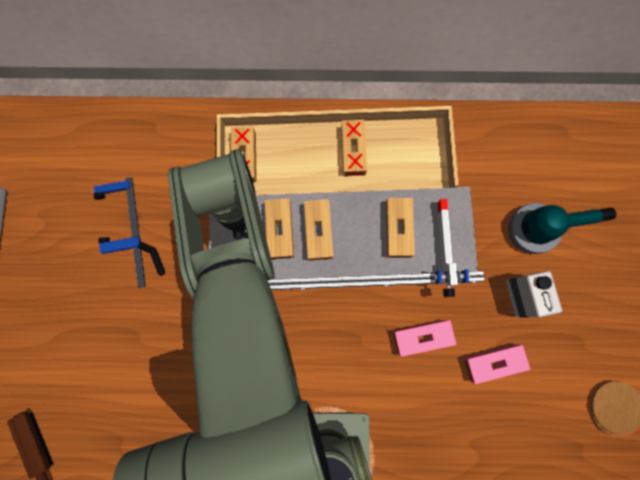

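The stop is down, with the bar from (450,275) to (443,205) in the top view. Both rejects are in the tray, and the goods have not moved. I descend beyond the outermost good head.

>>> {"name": "drive_tool", "arguments": {
  "steps": "1 0.2 0 -3 0; 1 0.2 0 -6 0; 1 0.2 0 -9 0; 1 0.2 0 -10.5 0; 1 0.2 0 -10.9 0; 1 0.2 0 -10.9 0; 1 0.25 -0.8 -10.9 0; 1 0.3 -1.6 -10.9 0"
}}

```text
t: 13.35
ee_pos: [0.5425, 0.1686, 0.0869]
eef_rot: [[-0.051, 0.999, 0.003], [0.999, 0.051, 0.001], [0.0, 0.003, -1.0]]
contact_force: [0.4, 0.3, 0.5]
grip_width: 0.0853
```

>>> {"name": "drive_tool", "arguments": {
  "steps": "1 0.1 -2 0 0; 1 0.2 -4 0 0; 1 0.3 -6 0 0; 1 0.4 -8 0 0; 1 0.5 -10 0 0; 1 0.6 -12 0 0; 1 0.65 -13 0 0; 1 0.7 -14 0 0"
}}

```text
t: 14.15
ee_pos: [0.5493, 0.0292, 0.0867]
eef_rot: [[-0.049, 0.999, 0.003], [0.999, 0.049, 0.003], [0.002, 0.003, -1.0]]
contact_force: [-0.7, 6.5, 4.1]
grip_width: 0.0852
```

```bash
python3 st.py
python3 - <<'E'
from h import *
a=robot.get_image('scene')
cv2.imwrite('pics/s9.png',a[:,:,::-1])
E
```

```text
t 14.15 ee [0.5493 0.0292 0.0867] runoff 22.3 58.9 jawang 2.79 F [-0.7  6.5  4.1] w 0.0852 q [ 0.03  0.41  1.83  0.    0.9  -0.02]
```

View pics/s9.png

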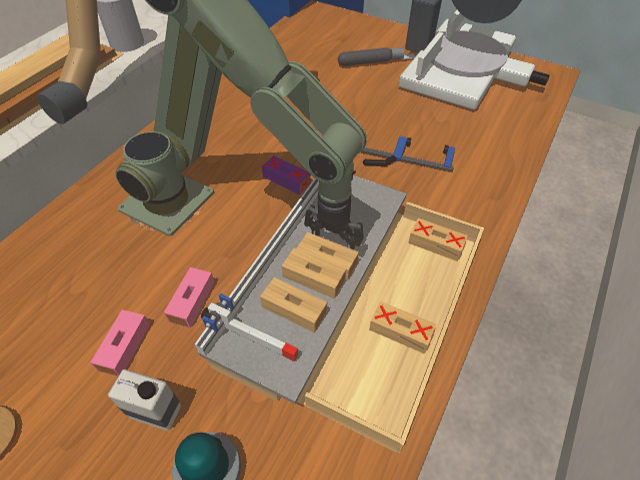

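Two heads are closed up and moving together at about 6.5 N. I keep going and will slow down near the stop.

>>> {"name": "drive_tool", "arguments": {
  "steps": "1 0.1 -1.5 0 0; 1 0.18 -3 0 0; 1 0.25 -4.5 0 0; 1 0.32 -6 0 0; 1 0.4 -7.5 0 0; 1 0.45 -8.5 0 0; 1 0.48 -9.2 0 0; 1 0.5 -9.6 0 0"
}}

```text
t: 15.0
ee_pos: [0.554, -0.0659, 0.0865]
eef_rot: [[-0.049, 0.999, 0.002], [0.999, 0.049, 0.003], [0.003, 0.002, -1.0]]
contact_force: [-0.7, 9.1, 5.0]
grip_width: 0.0855
```

```bash
python3 st.py
python3 - <<'E'
from h import *
a=robot.get_image('scene')
cv2.imwrite('pics/s10.png',a[150:400,160:460,::-1].repeat(2,0).repeat(2,1))
E
```

```text
t 15.0 ee [ 0.554  -0.0659  0.0865] runoff 22.2 -36.2 jawang 2.81 F [-0.7  9.1  5. ] w 0.0855 q [-0.14  0.42  1.81  0.    0.91 -0.19]
```

View pics/s10.png

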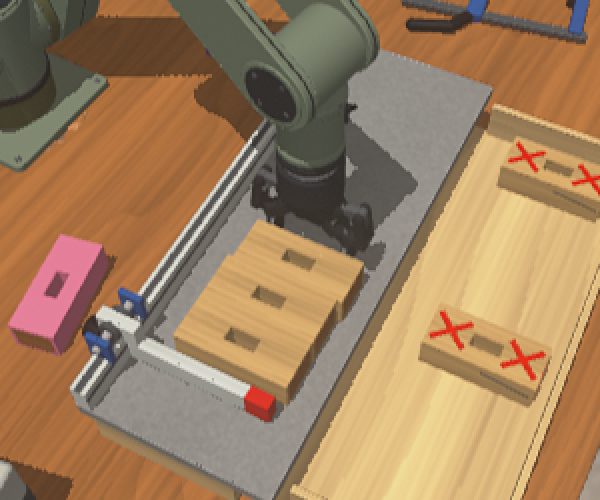

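All three heads are closed up, with a small gap left to the bar. I creep the rest of the way.

>>> {"name": "drive_tool", "arguments": {
  "steps": "1 0.02 -0.3 0 0; 1 0.04 -0.6 0 0; 1 0.05 -0.8 0 0; 1 0.05 -1 0 0; 1 0.06 -1.1 0 0; 1 0.06 -1.2 0 0; 1 0.07 -1.3 0 0; 1 0.07 -1.3 0 0"
}}

```text
t: 15.85
ee_pos: [0.5546, -0.0783, 0.0865]
eef_rot: [[-0.05, 0.999, 0.002], [0.999, 0.05, 0.003], [0.003, 0.002, -1.0]]
contact_force: [-0.9, 9.2, 5.5]
grip_width: 0.0856
```

>>> {"name": "drive_tool", "arguments": {
  "steps": "1 0.01 -0.1 0 0; 1 0.01 -0.2 0 0; 1 0.01 -0.3 0 0; 1 0.02 -0.4 0 0; 1 0.02 -0.5 0 0; 1 0.02 -0.5 0 0; 1 0.02 -0.5 0 0; 1 0.02 -0.5 0 0"
}}

```text
t: 16.65
ee_pos: [0.5546, -0.0791, 0.0866]
eef_rot: [[-0.049, 0.999, 0.001], [0.999, 0.049, 0.01], [0.01, 0.001, -1.0]]
contact_force: [-1.0, 23.0, 7.2]
grip_width: 0.0856
```

```bash
python3 st.py
python3 - <<'E'
from h import *
a=robot.get_image('scene')
cv2.imwrite('pics/s11.png',a[240:390,180:380,::-1].repeat(3,0).repeat(3,1))
E
```

```text
t 16.65 ee [ 0.5546 -0.0791  0.0866] runoff 22.1 -49.5 jawang 2.82 F [-1.  23.   7.2] w 0.0856 q [-0.17  0.43  1.8   0.01  0.92 -0.22]
```

View pics/s11.png

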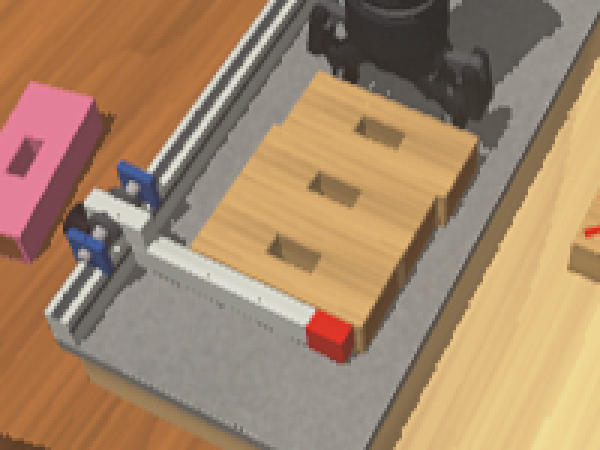

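The force rose from 9 to 23 N with no further travel, so the row is seated against the stop. I back off and clear the view.

>>> {"name": "drive_tool", "arguments": {
  "steps": "1 -0.02 0.6 0 0; 1 -0.1 2 0 0; 1 -0.2 4 0 0; 1 -0.3 6 0 0; 1 -0.3 6 4 0; 1 -0.3 6 8 0; 1 -0.3 6 12 0; 1 -0.3 6 14 0"
}}

```text
t: 17.5
ee_pos: [0.5526, -0.0252, 0.2292]
eef_rot: [[-0.051, 0.999, 0.006], [0.999, 0.051, -0.001], [-0.001, 0.006, -1.0]]
contact_force: [0.1, -0.4, 1.1]
grip_width: 0.0854
```

>>> {"name": "drive_tool", "arguments": {
  "steps": "1 -2 4 0 0; 1 -4 8 0 0; 1 -6 12 0 0; 1 -8 16 0 0; 1 -10 20 0 0; 1 -12 24 0 0; 1 -14 28 0 0; 1 -14 28 0 0"
}}

```text
t: 18.3
ee_pos: [0.409, 0.2585, 0.2254]
eef_rot: [[-0.057, 0.998, -0.0], [0.998, 0.057, 0.001], [0.001, -0.0, -1.0]]
contact_force: [1.0, -0.0, -0.2]
grip_width: 0.0856
```

```bash
python3 st.py
cat > fin.py <<'E'
from h import *
a=robot.get_image('scene')
cv2.imwrite('pics/s12.png',a[:,:,::-1])
im=robot.get_image('top');cv2.imwrite('pics/t12.png',cv2.resize(im[90:300,200:500],None,fx=2.6,fy=2.6,interpolation=cv2.INTER_CUBIC)[:,:,::-1])
C=np.array([530,-30.8]);t=np.radians(2.88)
hsv=cv2.cvtColor(im,cv2.COLOR_RGB2HSV)
for r in find(im,[(211,194),(470,188),(474,268),(211,280)]):
    d=np.array(r[:2])-C;print('block runoff',d@[np.cos(t),np.sin(t)],d@[-np.sin(t),np.cos(t)],r[2:])
# mortises: dark holes inside the block
c=hsv[195:262,330:440]
m=((im[:,:,0]<110)&(hsv[:,:,1]>30)).astype(np.uint8)*255
for q in cv2.findContours(m[190:268,320:440],cv2.RETR_EXTERNAL,cv2.CHAIN_APPROX_NONE)[0]:
    if 25<cv2.contourArea(q)<300:
        u=np.array(cv2.minAreaRect(q)[0])+[320,190];d=ray('top',u,.125)[0,:2]*1000-C
        print('hole',u,d@[np.cos(t),np.sin(t)],d@[-np.sin(t),np.cos(t)])
E
python3 fin.py
```

```text
t 18.3 ee [0.409  0.2585 0.2254] runoff -106.3 295.0 jawang 3.24 F [ 1.  -0.  -0.2] w 0.0856 q [0.54 0.18 1.77 0.   1.19 0.48]
block runoff 20.33190791276258 -155.1174829625176 (198.1, 144.2, 89.5, 26, array([407., 224.]))
hole [404.5 225.5] 18.12679194376353 -148.729049216523
hole [429.5 224.5] 18.320521633429216 -208.76914560618255
hole [379.5 223.5] 25.26391715373394 -89.10784870436883
hole [389.32369995 244.60404587] -26.8456451558738 -109.62504836168017
```

View pics/s12.png

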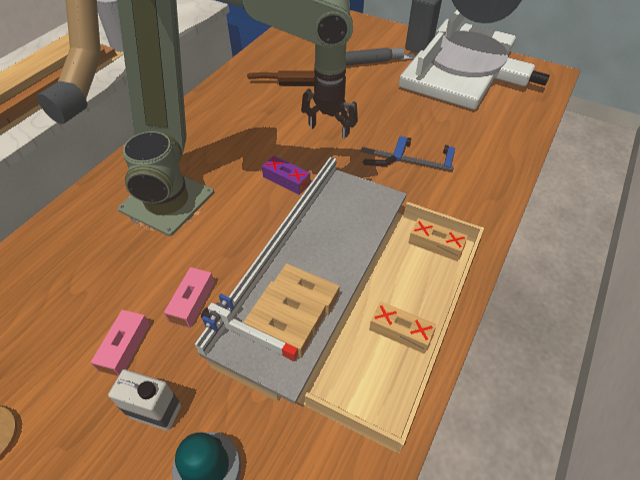

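View pics/t12.png

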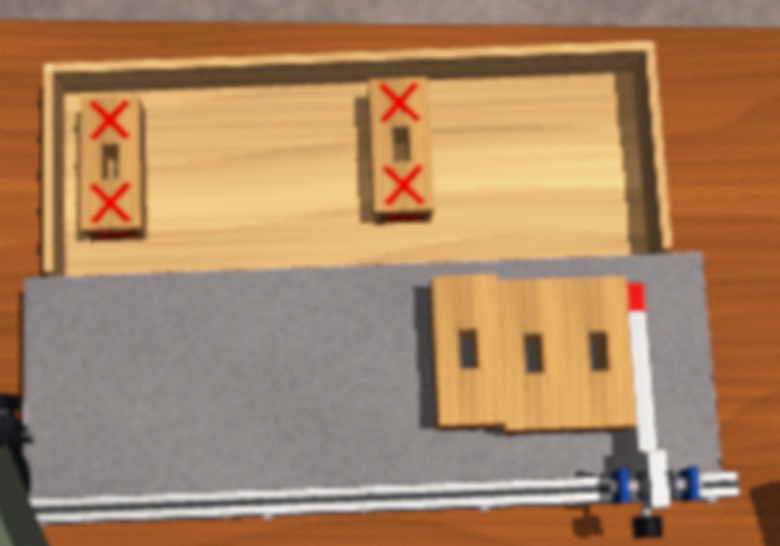

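Run:
```python
from h import *
def Pm(n):
    p=robot.camera_params(n);R=np.diag([1,-1,-1])@p['orientation'].T
    return p['intrinsics']@np.c_[R,-R@p['position']]
us=[]
for n,(x0,y0,x1,y1) in [('scene',(265,330,315,370)),('top',(435,190,455,218))]:
    im=robot.get_image(n);h=cv2.cvtColor(im,cv2.COLOR_RGB2HSV)
    m=((h[:,:,1]>200)&((h[:,:,0]<6)|(h[:,:,0]>174)))[y0:y1,x0:x1]
    v,u=np.nonzero(m);us.append((u.mean()+x0,v.mean()+y0));print(n,us[-1],len(u))
X=cv2.triangulatePoints(Pm('scene'),Pm('top'),np.float64(us[0]),np.float64(us[1])).ravel();X=X[:3]/X[3]
d=X[:2]-[.53,-.0308];t=np.radians(2.88);print('tip z',X[2],'runoff',d@[np.cos(t),np.sin(t)],d@[-np.sin(t),np.cos(t)])
robot.close_job()
```

```text
scene (np.float64(289.2022471910112), np.float64(348.8426966292135)) 89
top (np.float64(444.04545454545456), np.float64(203.9090909090909)) 44
tip z 0.12001813875936931 runoff 0.06874351082042893 -0.24898194655523906
the job is handed in; nothing more can be done
```

The task appears complete and the job is handed in at about 18.5 s, well within the 69 s limit. The hand-in reports no verdict, so this rests on my own last measurements.

**What I did:** I pushed both red-crossed heads off the open edge into the tray, tipped the flip stop down, and then pushed the three good heads along in one go until they seated against the stop. The push force rose from 9 to 23 N with no further travel. Nothing was lifted, and the arm was clear of everything at the end.

**Last checks:**
- **Good heads:** their mortises measured at run-off y of about -209, -149 and -89 mm, and x of 18 to 25 mm. All are inside the limits, and the 60 mm spacing means no gaps. The row as a whole measured about 2° off the run-off axis in the top view, within the 5° allowed.
- **Rejects:** both lie in the tray in the scene and top views, clear of the bed. I judged this from the pictures and did not measure their positions.
- **Stop:** the red tip measured 0.120 m above the bench. That fits a level bar spanning 0.090 to 0.124 m. I had no direct reading of the joint angle.
- **Bench tools:** the sander, oil tin and clamp look unmoved in the pictures.

**One hitch:** while I was tipping the stop, its tip pressed up on the gripper with about 12 N. I rose 25 mm and carried on, and the stop fell normally.

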